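# Clear a kiln prop off the ledge into the return chute

### The arm

A 6-joint arm with a two-finger parallel gripper is mounted at the origin on the work surface. World frame = base frame: x ahead of the robot, y to its left, z up, the work surface at z = 0. Lengths are in mm, angles in rad, forces in N, time in s.
With the tool pointing down it reaches from about 350 to 775 mm from the base axis. Payload 7.3 kg.
Tool frame: the origin (TCP) lies between the finger pads; the fingertips stand 14 mm ahead of it and the grasp point (between the pads) lies 5 mm behind it; z points along the fingers, y is the line along which they close (so a half turn about z gives the same grasp; the last joint's range is limited). The gripper opens to 92 mm and grips with 3 to 60 N. Pads are 19 mm wide; open, the fingers measure 130 mm over their backs; the gripper's body (75 mm by 190 mm) begins 47 mm behind the grasp point.
Start: joints at [-1.359, 0.342, 1.524, -0, 1.275, -0.146], TCP at [183.886, -491.764, 215.841] pointing down, gripper open.
Joint ranges: [-2.53, 2.53], [-0.77, 2.02], [0.04, 2.7], [-1, 4.14], [0.28, 2.66], [-3.11, 3.11]. Speed limits (rad/s): [2.57, 2.57, 3.14, 3.14, 3.14, 3.14].

### API

Orientations are given as [roll, pitch, yaw] about the fixed x, y, z axes, in that order (R = Rz(yaw) Ry(pitch) Rx(roll)).
In Python, from plant import get_obs, cams, close_job gives the robot as it stands. The module is installed in compiled form; this text tells all that it offers.
- The arm moves only by the shell command python3 -m creep 'ROWS'. ROWS is JSON, a list of rows, each an object of numbers: "hand": the opening, from 0 (shut) to 1 (fully open); "tx", "ty", "tz": the shift along the tool's x, y, z in m; "spin": the turn about the tool's z in degrees. In form: [{"hand": .., "tx": .., "ty": .., "tz": .., "spin": ..}, ...]. A call has 1 to 5 rows; each row shifts and turns the commanded pose from where the row before left it, along the tool's axes as they then stand; what a row does not reach is not made up. A row lasts 1/8 s, in which the tool goes at most 62.5 mm and 10.7 degrees, less where a joint would pass 70% of its speed; a pose out of reach is approached as far as the arm can. A call is refused whole if a number of a shift passes 0.0625 or a number of a turn 10.7, either way. A call with a gripper value outside its range is refused whole. The fingers move at their own pace and stop on an object; the grip force is fixed at half the most. Time passes only in rows, so rows that do not move let the fingers close. It gives the time, the measured TCP pose, the force, the opening and the grip force at its end, in the units of the state.
- get_obs(): the state, without advancing time (a new reading comes with each control period).
- cams.capture(name): name is "side" or "top"; returns a dict with "color" (420x560x3 uint8, red, green, blue), "K" (3x3 intrinsics, pixels), "k1" (the pictures are not rectified: a ray, as slopes to the right and down, at radius r is drawn at 1 + k1 r^2 times it, then the intrinsics apply), "R" (3x3) and "t" (3): a world point X has camera coordinates R X + t. Camera axes: x right, y down, z forward; pixel columns grow to the right and rows downward; lengths in mm; the calibration is good to about 2 mm. A picture is of the moment at which its call begins. There is no depth.
- close_job(): hands the job in; it is judged then, once.
The state is a dict: "time": time; "joint_positions": joint angles; "dq": joint speeds; "tau": joint torques, N m; "tool_pos": TCP position; "tcp_rot": TCP orientation; "contact_force": force on the tool from outside, world axes, zero at the start; "moment": the same for the moment, N m; "grip_width": finger opening in mm; "finger_force": force on a finger pad.
Only numpy, scipy, OpenCV 4.12 (cv2) and the standard library are available. Lean on these libraries where they do the work, as an engineer would, in place of code of your own. Each camera call takes 0.05 s, during which the arm holds its last target. There are 200 camera calls.

### The job

Clear the channel-shaped bisque kiln prop off the plywood ledge by pushing only, never lifting it: first slide it sideways against the upright guide strip and hold it pressed firmly flush there for about half a second, then push it lengthwise along the guide, still straight, slowly over the edge so that it drops into the chute. Bisque chips easily, so keep the force of your fingers on it below 15 N, and leave the other kiln furniture on the ledge where it is.

Things in the scene. Friction and masses are not known exactly. Their poses are not given: they have to be found in the camera images.
- prop: Part to clear: cream bisque U-channel block, 64 long (its x) x 48 wide (its y) x 30 mm high, groove up. Floor slab 14 mm thick; side rails 12 mm wide along its length; groove 24 mm wide, open at both ends. 0.11 to 0.23 kg. Origin: centre of its underside (140 mm up while on the ledge). Starts up to 0.45 rad out of square with the ledge.
- stand: Plywood ledge, fixed: a flat deck 140 mm above the table, 200 deep and 300 mm wide. Origin: on the table below the middle of the drop edge. Its level x axis points out over the drop edge, its z up: the deck spans x = -200 to 0, y = -150 to +150 mm. No rims: open at the negative y side. The chute hangs beyond the edge.
- guide: Mount of the rigid metal guide, a strip along x, 4 mm thick, 22 mm above the deck, from 184 mm behind the edge to 103 beyond. Origin: table level, 24 mm to +y of the stand's; same axes. The strip's face, looking to -y, is at y = 0 of this frame give or take 15 mm: it is clamped anywhere there and the pose does NOT show it. Feel for it. The mount itself: 12 mm high, x -199 to -185, y 5 to 105.
- mouth (a point): Nominal centre of the chute's mouth, a fixed point of the mount: 53 mm beyond the drop edge, 29 mm to -y of the nominal guide face. The chute is one piece with the guide and shares its unseen offset of up to 15 mm in y. Inside it is 58 mm wide from the guide face to -y and 95 mm along x; its rim is 6 mm below the deck. A slope in it leads to an open tray; the part may rest anywhere in either.
- tube_post: Bystander on the ledge, behind the guide: ceramic tube, 34 mm across, 45 mm high. Origin: centre of its underside.
- stilt: Bystander on the ledge, behind the guide: three-armed ceramic kiln stilt, about 48 mm across, 14 mm high. Origin: centre of its underside.
- square_post: Bystander on the ledge, at the rear corner of its open side: square ceramic post 26 x 26 x 40 mm. Origin: centre of its underside.

How it is judged:
By the outcome, as a careful person would: the job done as asked, in the order asked, and still so for the second after the job is handed in, with the robot touching nothing.
It also fails if it takes over 64 s, if anything falls off the work surface, if the arm or the gripper's body presses on something with over 40 N, if the wrist force passes 120 N, or if a joint passes its speed limit or range.

## Working session

There is one attempt and no reset: what is moved stays moved. The work goes in short steps, Python scripts to look and compute and a shell command to move; the robot and the scene stay as the last step left them, time stands still between calls to the robot, and variables do not carry over. Pictures are saved under pics/ and viewed, at most 10 in all, crops included, and the job is handed in when it is done.

```bash
mkdir -p pics; cat > h.py <<'E'
import numpy as np, cv2
from plant import get_obs, cams
def ray(c,u,v):
    K=c["K"];xd=(u-K[0,2])/K[0,0];yd=(v-K[1,2])/K[1,1]
    x,y=xd,yd
    for _ in range(30):
        s=1+c["k1"]*(x*x+y*y);x,y=xd/s,yd/s
    R=np.array(c["R"]);o=-R.T@np.array(c["t"]);return o,R.T@np.array([x,y,1.])
def onz(c,u,v,z):
    o,d=ray(c,u,v);return o+d*(z-o[2])/d[2]
def proj(c,X):
    p=np.array(c["R"])@np.array(X,float)+np.array(c["t"]);x,y=p[:2]/p[2];s=1+c["k1"]*(x*x+y*y);K=c["K"]
    return K[0,0]*x*s+K[0,2],K[1,1]*y*s+K[1,2]
E
python3 - <<'E'
from h import *
import pickle
for n in("top","side"):
    c=cams.capture(n);cv2.imwrite(f"pics/{n}0.png",c["color"][...,::-1]);pickle.dump(c,open(n+"0.pkl","wb"))
    R=np.array(c["R"]);print(n,-R.T@np.array(c["t"]),R[2],c["k1"],c["K"][0])
print(get_obs())
E
```

```text
top [409.7347993   16.43334931 859.00030066] [ 0.18581231 -0.03902144 -0.98181012] -0.19808870320539224 [516.69153908   0.         280.72073314]
side [872.50361938 450.32832798 464.69436593] [-0.48807767 -0.6706404  -0.55858898] 0.004478969601834237 [404.00302885   0.         271.76326021]
{'time': 0.1, 'joint_positions': array([-1.35899828e+00,  3.42642008e-01,  1.52494413e+00, -2.97717554e-05,
        1.27537804e+00, -1.46013019e-01]), 'dq': array([-0.00143492, -0.00285638, -0.00209206, -0.00105987, -0.00135787,
       -0.00240219]), 'tau': array([ 1.77691065e-03, -4.32003057e+01, -2.44695425e+01,  7.19498796e-02,
        5.25941479e-02, -5.57424221e-05]), 'tool_pos': array([ 183.79213145, -491.36859837,  215.21229068]), 'tcp_rot': array([-3.14023158e+00, -1.71382544e-04,  3.57819636e-01]), 'contact_force': array([ 0.31858808, -0.46531012, -0.13029573]), 'moment': array([0.02099026, 0.01114214, 0.0297582 ]), 'finger_force': 0.0, 'grip_width': 91.62480015755268}
```

View pics/top0.png

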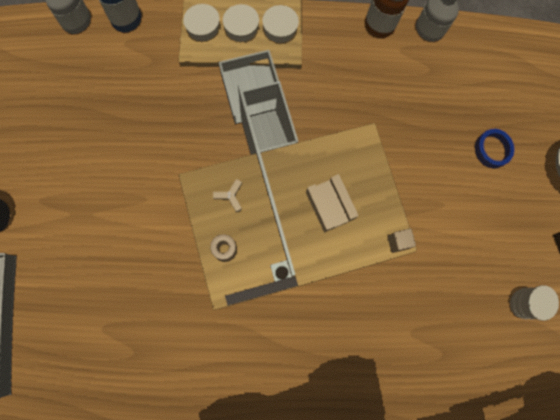

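View pics/side0.png

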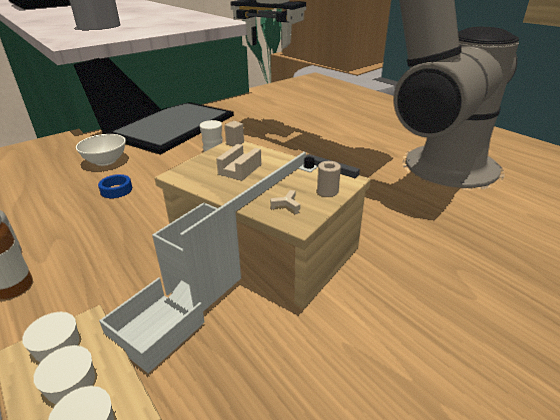

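Top view: the ledge corners are near (180,175), (376,127), (413,248) and (217,305), with the drop edge at the top. The prop is near (332,202), the guide strip runs from (243,88) to (293,275), and the square post is at (403,240). Next I enlarge the prop area.

```bash
python3 - <<'E'
from h import *
import pickle
c=pickle.load(open("top0.pkl","rb"))
im=c["color"][110:310,170:425,::-1];cv2.imwrite("pics/crop.png",cv2.resize(im,None,fx=3,fy=3,interpolation=cv2.INTER_CUBIC))
C=[onz(c,*p,140) for p in((180,175),(376,127),(413,248),(217,305))]
print(np.round(C));print([np.linalg.norm(C[i]-C[i-1]) for i in range(4)])
E
```

```text
[[ 591.  133.  140.]
 [ 671. -153.  140.]
 [ 491. -203.  140.]
 [ 408.   74.  140.]]
[np.float64(192.1209020958219), np.float64(296.9550647406651), np.float64(186.97868423459045), np.float64(288.63328890996127)]
```

View pics/crop.png

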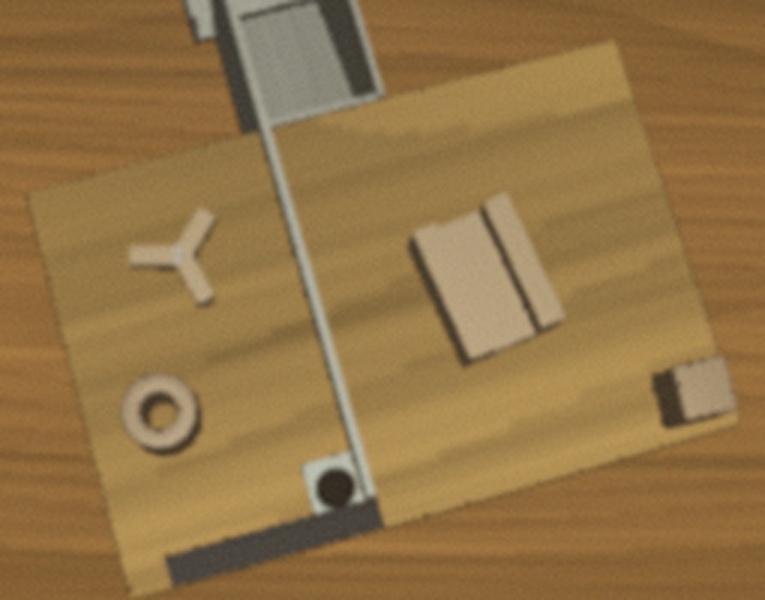

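```bash
cat > est.py <<'E'
from h import *
import pickle
from scipy.optimize import least_squares
c=pickle.load(open("top0.pkl","rb"))
f=lambda L:np.array([(u/3+170-.33,v/3+110-.33) for u,v in L])
def fit(loc,px,z,x0):
    def X(p):
        a=p[2];R=np.array([[np.cos(a),-np.sin(a)],[np.sin(a),np.cos(a)]])
        return np.c_[np.array(loc)@R.T+p[:2],np.full(len(loc),z)]
    r=least_squares(lambda p:(np.array([proj(c,q) for q in X(p)])-px).ravel(),x0)
    return r.x,r.fun.reshape(-1,2)
S,e=fit([(0,150),(0,-150),(-200,-150),(-200,150)],f([(28,193),(615,40),(738,425),(133,597)]),140,[630,-10,.25]);print("stand",S,e.round(1).tolist())
P,e=fit([(32,24),(32,-24),(-32,-24),(-32,24)],f([(418,230),(506,194),(563,318),(472,355)]),170,[560,-80,.25]);print("prop",P,e.round(1).tolist())
a=S[2];R=np.array([[np.cos(a),-np.sin(a)],[np.sin(a),np.cos(a)]])
tos=lambda X:R.T@(np.array(X)[:2]-S[:2])
print("prop in stand",tos(P),P[2]-a)
for q in f([(274,130),(374,495)]):print("guide face",tos(onz(c,*q,162)))
print("sqpost top",tos(onz(c,*f([(705,388)])[0],180)))
E
python3 est.py
```

```text
stand [ 6.35928070e+02 -8.02557195e+00  2.86725650e-01] [[-0.9, -0.7], [0.5, -0.5], [1.4, -0.1], [-1.0, 1.0]]
prop [ 5.51329959e+02 -8.25092185e+01  4.10565003e-01] [[-1.3, -0.0], [1.0, -0.8], [0.9, -0.1], [-0.6, 0.9]]
prop in stand [-102.20934553  -47.51740346] 0.12383935310292615
guide face [-8.55231247 28.95739454]
guide face [-184.26968367   30.70620762]
sqpost top [-179.97255663 -125.15726531]
```

```bash
cat > go.py <<'E'
# usage: go.py x y z yawrel : stand-frame TCP target -> remaining shift (mm, stand axes + tool axes)
import sys; from h import *
S=(635.93,-8.03,.2867)
def st(o):
    a=S[2];d=o["tool_pos"][:2]-S[:2];return np.array([d[0]*np.cos(a)+d[1]*np.sin(a),-d[0]*np.sin(a)+d[1]*np.cos(a),o["tool_pos"][2]])
if __name__=="__main__":
    o=get_obs();p=st(o);y=o["tcp_rot"][2]-S[2]
    print("t",o["time"],"stand pos",p.round(1),"yawrel",round(y,4),"F",o["contact_force"].round(2),"q",o["joint_positions"].round(2))
    if len(sys.argv)>1:
        t=np.array(list(map(float,sys.argv[1:5])));d=t[:3]-p
        print("tool shift",round(d[0]*np.cos(y)+d[1]*np.sin(y),1),round(d[0]*np.sin(y)-d[1]*np.cos(y),1),round(-d[2],1),"spin",np.degrees(y-t[3]).round(2))
E
python3 go.py -102 -97 216 1.5708
python3 -m creep '[{"hand":0,"tx":0,"ty":0,"tz":0,"spin":-10}]'; python3 go.py
```

```text
t 0.1 stand pos [-570.4 -335.8  215.2] yawrel 0.0711 F [ 0.32 -0.47 -0.13] q [-1.36  0.34  1.52 -0.    1.28 -0.15]
tool shift 484.1 -204.9 -0.8 spin -85.93
time: 0.22
tool_pos: [183.8, -491.5, 215.4]
tcp_rot: [-3.141, -0.0, 0.536]
contact_force: [0.2, -0.9, 1.0]
grip_width: 85.7
finger_force: 0.0
t 0.225 stand pos [-570.4 -335.9  215.4] yawrel 0.2494 F [ 0.21 -0.89  0.98] q [-1.36  0.34  1.52  0.    1.28 -0.32]
```

```bash
R='{"hand":0,"tx":0.05,"ty":-0.0115,"tz":0,"spin":0}'; python3 -m creep '[{"hand":0,"tx":0.05,"ty":-0.0115,"tz":0,"spin":0},{"hand":0,"tx":0.05,"ty":-0.0115,"tz":0,"spin":0},{"hand":0,"tx":0.05,"ty":-0.0115,"tz":0,"spin":0},{"hand":0,"tx":0.05,"ty":-0.0115,"tz":0,"spin":0},{"hand":0,"tx":0.05,"ty":-0.0115,"tz":0,"spin":0}]' | head -2
python3 -m creep '[{"hand":0,"tx":0.05,"ty":-0.0115,"tz":0,"spin":0},{"hand":0,"tx":0.05,"ty":-0.0115,"tz":0,"spin":0},{"hand":0,"tx":0.05,"ty":-0.0115,"tz":0,"spin":0},{"hand":0,"tx":0.05,"ty":-0.0115,"tz":0,"spin":0},{"hand":0,"tx":0.05,"ty":-0.0115,"tz":0,"spin":0}]'
python3 go.py -102 -97 216 1.5708
```

```text
time: 0.85
tool_pos: [371.0, -314.0, 215.6]
time: 1.48
tool_pos: [557.2, -137.5, 215.4]
tcp_rot: [-3.141, 0.001, 0.532]
contact_force: [1.0, -1.1, 0.4]
grip_width: 0.7
finger_force: 0.0
t 1.475 stand pos [-112.1 -101.9  215.4] yawrel 0.2457 F [ 0.97 -1.1   0.38] q [-0.38  0.43  1.39 -0.    1.32  0.66]
tool shift 11.0 -2.3 -0.6 spin -75.92
```

```bash
python3 -m creep '[{"hand":0,"tx":0,"ty":0,"tz":0,"spin":-10.6},{"hand":0,"tx":0,"ty":0,"tz":0,"spin":-10.6},{"hand":0,"tx":0,"ty":0,"tz":0,"spin":-10.6},{"hand":0,"tx":0,"ty":0,"tz":0,"spin":-10.6},{"hand":0,"tx":0,"ty":0,"tz":0,"spin":-10.6}]'|head -2
python3 -m creep '[{"hand":0,"tx":0,"ty":0,"tz":0,"spin":-10.6},{"hand":0,"tx":0,"ty":0,"tz":0,"spin":-10.6},{"hand":0,"tx":0,"ty":0,"tz":0,"spin":0}]'
python3 go.py -102 -97 216 1.5708
```

```text
time: 2.1
tool_pos: [556.1, -138.8, 215.3]
time: 2.48
tool_pos: [556.1, -138.8, 215.4]
tcp_rot: [-3.141, -0.0, 1.826]
contact_force: [-0.4, -0.1, -0.5]
grip_width: 0.4
finger_force: 0.0
t 2.475 stand pos [-113.5 -102.9  215.4] yawrel 1.539 F [-0.41 -0.13 -0.48] q [-0.38  0.43  1.39 -0.    1.32 -0.63]
tool shift 6.2 11.4 -0.6 spin -1.82
```

```bash
python3 -m creep '[{"hand":0,"tx":0.004,"ty":0.0115,"tz":0.01,"spin":-1.8},{"hand":0,"tx":0,"ty":0,"tz":0.02,"spin":0},{"hand":0,"tx":0,"ty":0,"tz":0.018,"spin":0},{"hand":0,"tx":0,"ty":0,"tz":0.006,"spin":0},{"hand":0,"tx":0,"ty":0,"tz":0,"spin":0}]'; python3 go.py -102 -87 161 1.5708
python3 - <<'E'
from h import *
c=cams.capture("top");a=c["color"][110:310,170:425,::-1];a=cv2.resize(a,None,fx=2,fy=2,interpolation=cv2.INTER_CUBIC)
b=cams.capture("side")["color"][100:260,140:340,::-1];b=cv2.resize(b,(500,400),interpolation=cv2.INTER_CUBIC)
cv2.imwrite("pics/a1.png",cv2.resize(np.hstack([a[:400],b]),None,fx=.78,fy=.78))
E
```

```text
time: 3.1
tool_pos: [566.5, -131.8, 161.4]
tcp_rot: [-3.141, -0.0, 1.858]
contact_force: [-0.1, -0.1, 0.2]
grip_width: 0.6
finger_force: 0.0
t 3.1 stand pos [-101.6  -99.1  161.4] yawrel 1.5717 F [-0.1  -0.13  0.21] q [-0.36  0.49  1.44 -0.    1.21 -0.65]
tool shift 12.1 -0.4 0.4 spin 0.05
```

View pics/a1.png

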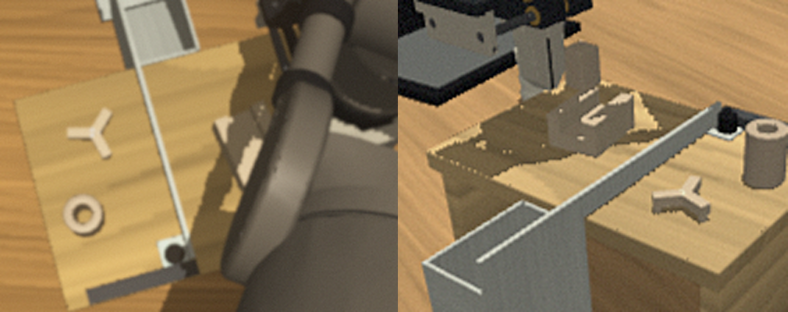

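Left: the ledge, guide and bystanders are as before, and the arm covers the prop. Right: the finger (540,75) stands on the deck on the prop's open side, clear of the prop and the square post. I start pushing sideways.

```bash
python3 -m creep '[{"hand":0,"tx":0.003,"ty":0,"tz":0,"spin":0},{"hand":0,"tx":0.003,"ty":0,"tz":0,"spin":0},{"hand":0,"tx":0.003,"ty":0,"tz":0,"spin":0},{"hand":0,"tx":0.003,"ty":0,"tz":0,"spin":0},{"hand":0,"tx":0.003,"ty":0,"tz":0,"spin":0}]'|head -1;python3 go.py
python3 -m creep '[{"hand":0,"tx":0.003,"ty":0,"tz":0,"spin":0},{"hand":0,"tx":0.003,"ty":0,"tz":0,"spin":0},{"hand":0,"tx":0.003,"ty":0,"tz":0,"spin":0},{"hand":0,"tx":0.003,"ty":0,"tz":0,"spin":0},{"hand":0,"tx":0.003,"ty":0,"tz":0,"spin":0}]'|head -1;python3 go.py
python3 -m creep '[{"hand":0,"tx":0.003,"ty":0,"tz":0,"spin":0},{"hand":0,"tx":0.003,"ty":0,"tz":0,"spin":0},{"hand":0,"tx":0.003,"ty":0,"tz":0,"spin":0},{"hand":0,"tx":0.003,"ty":0,"tz":0,"spin":0},{"hand":0,"tx":0.003,"ty":0,"tz":0,"spin":0}]'|head -1;python3 go.py
```

```text
time: 3.82
t 3.825 stand pos [-101.8  -84.1  161.8] yawrel 1.5721 F [-0.45 -0.57  0.51] q [-0.34  0.48  1.47 -0.    1.2  -0.63]
time: 4.45
t 4.45 stand pos [-101.8  -69.2  161.8] yawrel 1.5721 F [-0.68 -0.39 -0.51] q [-0.32  0.47  1.49 -0.    1.19 -0.61]
time: 5.08
t 5.075 stand pos [-101.8  -54.2  161.8] yawrel 1.5721 F [ 0.52  0.12 -0.33] q [-0.3   0.45  1.51 -0.    1.18 -0.58]
```

```bash
python3 -m creep '[{"hand":0,"tx":0.002,"ty":0,"tz":0,"spin":0},{"hand":0,"tx":0.002,"ty":0,"tz":0,"spin":0},{"hand":0,"tx":0.002,"ty":0,"tz":0,"spin":0},{"hand":0,"tx":0.002,"ty":0,"tz":0,"spin":0},{"hand":0,"tx":0.002,"ty":0,"tz":0,"spin":0}]'|head -1;python3 go.py
python3 - <<'E'
from h import *
a=cams.capture("top")["color"][110:310,170:425,::-1];a=cv2.resize(a,None,fx=2,fy=2,interpolation=cv2.INTER_CUBIC)
b=cams.capture("side")["color"][100:260,140:340,::-1];b=cv2.resize(b,(500,400),interpolation=cv2.INTER_CUBIC)
cv2.imwrite("pics/a2.png",cv2.resize(np.hstack([a[:400],b]),None,fx=.78,fy=.78))
E
```

```text
time: 5.7
t 5.7 stand pos [-101.8  -44.3  161.8] yawrel 1.572 F [-0.   -0.11  0.07] q [-0.28  0.45  1.52 -0.    1.18 -0.57]
```

View pics/a2.png

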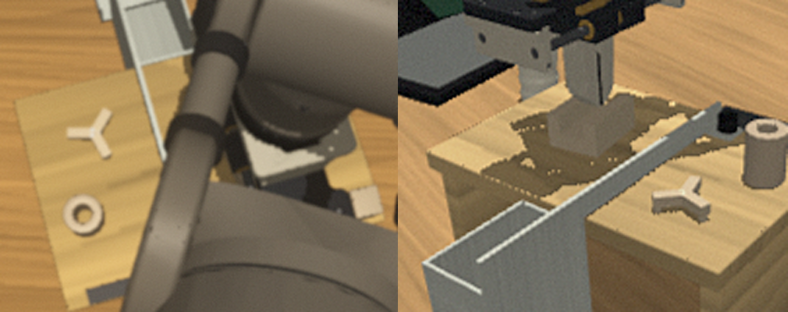

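```bash
python3 - <<'E'
from h import *
from go import S,st
c=cams.capture("side");im=c["color"][...,::-1].copy()
def W(x,y,z):
    a=S[2];return (S[0]+x*np.cos(a)-y*np.sin(a),S[1]+x*np.sin(a)+y*np.cos(a),z)
k=4;x0,y0=190,100
big=cv2.resize(im[y0:y0+150,x0:x0+190],None,fx=k,fy=k,interpolation=cv2.INTER_CUBIC)
def poly(pts,col):
    q=np.array([[(u-x0+.5)*k,(v-y0+.5)*k] for u,v in(proj(c,W(*p)) for p in pts)],int);cv2.polylines(big,[q],True,col,1)
for cy,yaw,col in((-47.5,.124,(0,0,255)),(-10.8,0,(0,255,0))):
  for z in(140,170):
    poly([(-102+a*np.cos(yaw)-b*np.sin(yaw),cy+a*np.sin(yaw)+b*np.cos(yaw),z) for a,b in((32,24),(32,-24),(-32,-24),(-32,24))],col)
p=st(get_obs());poly([(p[0]+a,p[1]+b,p[2]-14) for a,b in((19,9.5),(19,-9.5),(-19,-9.5),(-19,9.5))],(255,0,0))
cv2.imwrite("pics/a3.png",big)
E
```

```text
(no output)
```

View pics/a3.png

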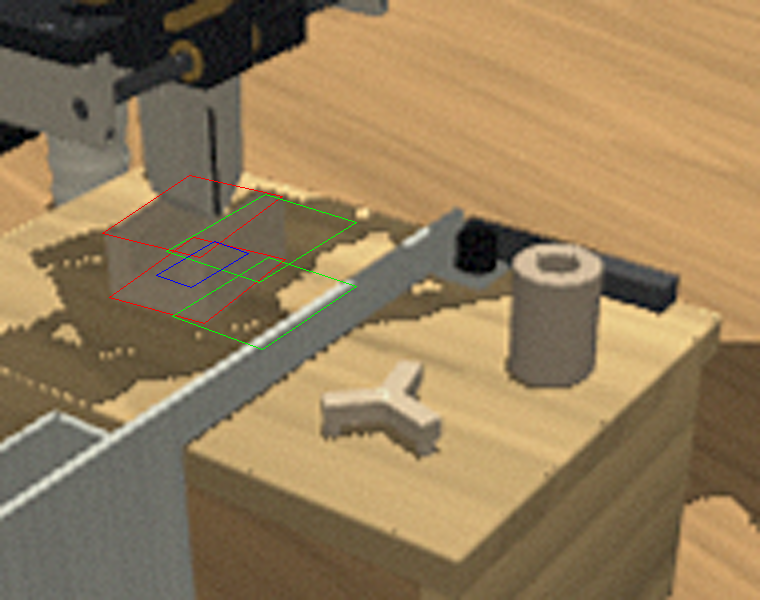

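```bash
python3 - <<'E'
from h import *
import pickle
c=cams.capture("side");o=pickle.load(open("side0.pkl","rb"))
L=[]
for i in(o["color"],c["color"]):
    b=cv2.resize(i[125:205,205:300,::-1],None,fx=4.2,fy=4.2,interpolation=cv2.INTER_CUBIC).astype(float)
    L.append(np.clip(255*(b/255)**.6*1.1,0,255).astype(np.uint8))
cv2.imwrite("pics/a4.png",np.hstack(L))
E
```

```text
(no output)
```

View pics/a4.png

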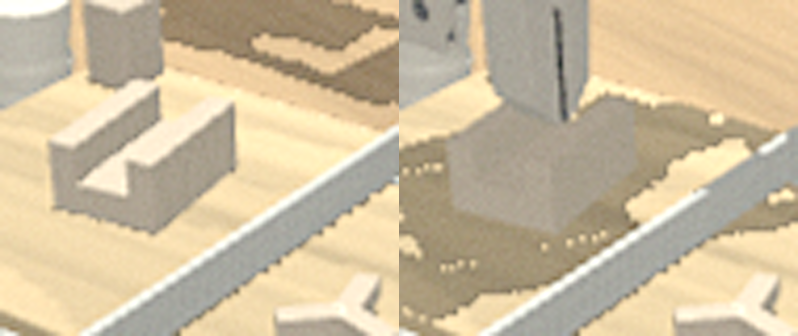

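The right-hand view shows the prop has barely moved: its front bottom corner is at (557,232), against (153,232) in the left view. The finger's seam ends at (567,120), at or above rail height. I'll raise the tool a little and check numerically where the finger really ends.

```bash
cat > col.py <<'E'
from h import *
from go import S,st
c=cams.capture("side");p=st(get_obs());a=S[2]
g=c["color"].astype(int)
for dz in(0,-14):
  x,y=p[0],p[1]+9.5
  print("pred z",p[2]+dz,np.round(proj(c,(S[0]+x*np.cos(a)-y*np.sin(a),S[1]+x*np.sin(a)+y*np.cos(a),p[2]+dz)),1))
for u in(238,242,248): print(u,[(v,*g[v,u]) for v in range(128,176,2)])
E
python3 col.py; python3 -m creep '[{"hand":0,"tx":0,"ty":0,"tz":-0.01,"spin":0},{"hand":0,"tx":0,"ty":0,"tz":-0.01,"spin":0},{"hand":0,"tx":0,"ty":0,"tz":0,"spin":0}]'; python3 col.py
python3 - <<'E'
from h import *
c=cams.capture("side");b=cv2.resize(c["color"][60:210,180:380,::-1],None,fx=4,fy=4,interpolation=cv2.INTER_CUBIC)
cv2.imwrite("pics/a5.png",np.clip(255*(b/255)**.6*1.1,0,255).astype(np.uint8))
E
```

```text
pred z 161.82104955904032 [244.  159.5]
pred z 147.82104955904032 [244.5 167. ]
238 [(128, np.int64(108), np.int64(100), np.int64(89)), (130, np.int64(111), np.int64(104), np.int64(95)), (132, np.int64(109), np.int64(103), np.int64(90)), (134, np.int64(109), np.int64(103), np.int64(92)), (136, np.int64(111), np.int64(103), np.int64(91)), (138, np.int64(108), np.int64(103), np.int64(89)), (140, np.int64(111), np.int64(104), np.int64(90)), (142, np.int64(105), np.int64(101), np.int64(89)), (144, np.int64(113), np.int64(104), np.int64(91)), (146, np.int64(110), np.int64(103), np.int64(89)), (148, np.int64(109), np.int64(102), np.int64(92)), (150, np.int64(106), np.int64(99), np.int64(90)), (152, np.int64(93), np.int64(93), np.int64(85)), (154, np.int64(111), np.int64(98), np.int64(83)), (156, np.int64(108), np.int64(99), np.int64(82)), (158, np.int64(111), np.int64(100), np.int64(84)), (160, np.int64(109), np.int64(101), np.int64(83)), (162, np.int64(114), np.int64(103), np.int64(86)), (164, np.int64(113), np.int64(100), np.int64(82)), (166, np.int64(114), np.int64(103), np.int64(85)), 
[... 5792 characters left out ...]
np.int64(217), np.int64(181), np.int64(121)), (150, np.int64(112), np.int64(92), np.int64(62)), (152, np.int64(105), np.int64(92), np.int64(70)), (154, np.int64(110), np.int64(104), np.int64(85)), (156, np.int64(108), np.int64(100), np.int64(81)), (158, np.int64(115), np.int64(103), np.int64(86)), (160, np.int64(108), np.int64(97), np.int64(78)), (162, np.int64(107), np.int64(96), np.int64(78)), (164, np.int64(109), np.int64(99), np.int64(79)), (166, np.int64(106), np.int64(92), np.int64(75)), (168, np.int64(110), np.int64(100), np.int64(84)), (170, np.int64(108), np.int64(95), np.int64(81)), (172, np.int64(105), np.int64(94), np.int64(77)), (174, np.int64(112), np.int64(103), np.int64(87))]
```

View pics/a5.png

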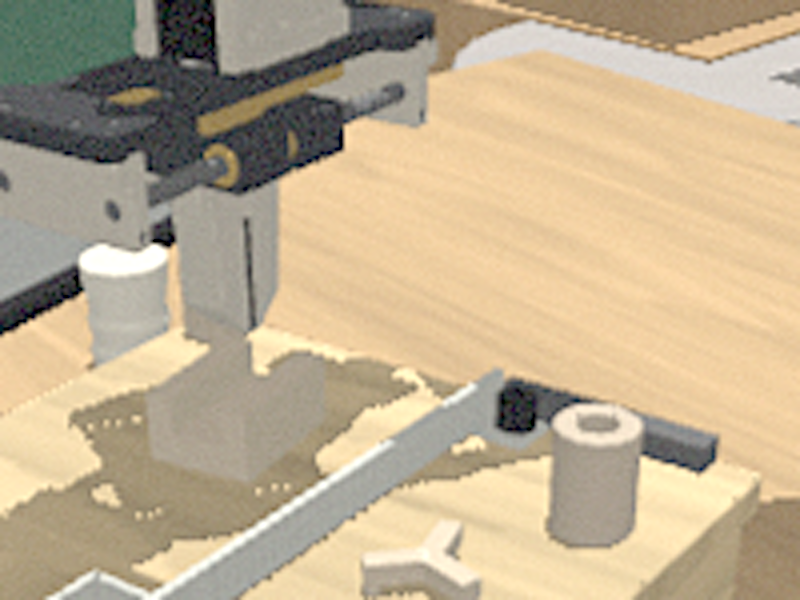

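```bash
python3 - <<'E'
from h import *
from go import S,st
import pickle
from scipy.optimize import least_squares
s=pickle.load(open("side0.pkl","rb"));t=pickle.load(open("top0.pkl","rb"))
a=S[2];W=lambda x,y,z:(S[0]+x*np.cos(a)-y*np.sin(a),S[1]+x*np.sin(a)+y*np.cos(a),z)
print("base",proj(s,(0,0,0)),proj(s,(0,0,100)))
for x,y,z in((0,150,140),(0,150,0),(-200,150,140),(-200,150,0),(0,-150,140)):print(x,y,z,np.round(proj(s,W(x,y,z))),np.round(proj(t,W(x,y,z))))
print("tcp0 side",proj(s,(183.9,-491.8,215.8)),proj(s,(183.9,-491.8,201.8)))
o=get_obs();print("now",o["tool_pos"],st(o))
E
```

```text
base (np.float64(450.97884902788354), np.float64(165.32497574461382)) (np.float64(460.84047485805513), np.float64(126.460525448584))
0 150 140 [303. 239.] [178. 173.]
0 150 0 [301. 313.] [191. 194.]
-200 150 140 [370. 178.] [213. 310.]
-200 150 0 [361. 245.] [220. 309.]
0 -150 140 [153. 176.] [375. 123.]
tcp0 side (np.float64(268.42970579189495), np.float64(50.21948843651103)) (np.float64(268.5620324860982), np.float64(55.577851812025045))
now [550.85106715 -79.4010591  182.02104314] [-101.78911891  -44.39851534  182.02104314]
```

The hand looks about 24 mm higher than its reported pose: the seam ends at (250,330) in the crop, which is image row 142, against a predicted row of 156. The prop has not moved. I'll back off over clear deck and feel for the surface.

```bash
python3 -m creep '[{"hand":0,"tx":-0.025,"ty":0.005,"tz":0,"spin":0},{"hand":0,"tx":-0.025,"ty":0.005,"tz":0,"spin":0},{"hand":0,"tx":0,"ty":0,"tz":0.015,"spin":0},{"hand":0,"tx":0,"ty":0,"tz":0.008,"spin":0},{"hand":0,"tx":0,"ty":0,"tz":0,"spin":0}]';python3 go.py
python3 -m creep '[{"hand":0,"tx":0,"ty":0,"tz":0.001,"spin":0},{"hand":0,"tx":0,"ty":0,"tz":0.001,"spin":0},{"hand":0,"tx":0,"ty":0,"tz":0.001,"spin":0},{"hand":0,"tx":0,"ty":0,"tz":0,"spin":0}]';python3 go.py
```

```text
time: 7.05
tool_pos: [573.6, -123.5, 157.6]
tcp_rot: [-3.139, -0.002, 1.859]
contact_force: [0.1, -0.3, 0.4]
grip_width: 0.5
finger_force: 0.0
t 7.05 stand pos [-92.5 -93.1 157.6] yawrel 1.5727 F [ 0.1  -0.28  0.4 ] q [-0.34  0.51  1.43  0.    1.21 -0.63]
time: 7.55
tool_pos: [574.6, -124.5, 155.9]
tcp_rot: [3.141, 0.0, 1.859]
contact_force: [-0.7, 0.0, -0.0]
grip_width: 0.3
finger_force: 0.0
t 7.55 stand pos [-91.7 -94.3 155.9] yawrel 1.5721 F [-0.71  0.01 -0.  ] q [-0.34  0.51  1.43 -0.    1.2  -0.63]
```

```bash
python3 -m creep '[{"hand":0,"tx":0,"ty":0,"tz":0.001,"spin":0},{"hand":0,"tx":0,"ty":0,"tz":0.001,"spin":0},{"hand":0,"tx":0,"ty":0,"tz":0,"spin":0}]'|head -2;python3 go.py
python3 -m creep '[{"hand":0,"tx":0,"ty":0,"tz":0.001,"spin":0},{"hand":0,"tx":0,"ty":0,"tz":0,"spin":0}]'|head -2;python3 go.py
```

```text
time: 7.92
tool_pos: [574.5, -124.5, 153.7]
t 7.925 stand pos [-91.8 -94.3 153.7] yawrel 1.572 F [-0.36 -0.18  0.  ] q [-0.34  0.51  1.44 -0.    1.2  -0.63]
time: 8.18
tool_pos: [574.6, -124.5, 152.8]
t 8.175 stand pos [-91.8 -94.4 152.8] yawrel 1.5721 F [-0.56  0.6  -0.44] q [-0.34  0.51  1.44 -0.    1.19 -0.63]
```

```bash
python3 -m creep '[{"hand":0,"tx":0,"ty":0,"tz":0.002,"spin":0},{"hand":0,"tx":0,"ty":0,"tz":0.002,"spin":0},{"hand":0,"tx":0,"ty":0,"tz":0.002,"spin":0},{"hand":0,"tx":0,"ty":0,"tz":0.002,"spin":0},{"hand":0,"tx":0,"ty":0,"tz":0,"spin":0}]'|head -2;python3 go.py
python3 -m creep '[{"hand":0,"tx":0,"ty":0,"tz":0.0015,"spin":0},{"hand":0,"tx":0,"ty":0,"tz":0.0015,"spin":0},{"hand":0,"tx":0,"ty":0,"tz":0,"spin":0}]'|head -2;python3 go.py
python3 -m creep '[{"hand":0,"tx":0,"ty":0,"tz":0.0015,"spin":0},{"hand":0,"tx":0,"ty":0,"tz":0.0015,"spin":0},{"hand":0,"tx":0,"ty":0,"tz":0,"spin":0}]'|head -2;python3 go.py
```

```text
time: 8.8
tool_pos: [574.5, -124.4, 144.6]
t 8.8 stand pos [-91.8 -94.3 144.6] yawrel 1.5721 F [ 0.52  0.04 -0.04] q [-0.34  0.52  1.45 -0.    1.18 -0.63]
time: 9.18
tool_pos: [574.5, -124.5, 141.7]
t 9.175 stand pos [-91.8 -94.3 141.7] yawrel 1.5721 F [-0.12 -0.14 -0.01] q [-0.34  0.52  1.45 -0.    1.17 -0.63]
time: 9.55
tool_pos: [574.5, -124.5, 138.6]
t 9.55 stand pos [-91.8 -94.3 138.6] yawrel 1.5721 F [0.07 0.37 0.4 ] q [-0.34  0.52  1.46 -0.    1.16 -0.63]
```

```bash
python3 -m creep '[{"hand":0,"tx":0,"ty":0,"tz":0.0015,"spin":0},{"hand":0,"tx":0,"ty":0,"tz":0.0015,"spin":0},{"hand":0,"tx":0,"ty":0,"tz":0,"spin":0}]'|head -2;python3 go.py
python3 -m creep '[{"hand":0,"tx":0,"ty":0,"tz":0.001,"spin":0},{"hand":0,"tx":0,"ty":0,"tz":0.001,"spin":0},{"hand":0,"tx":0,"ty":0,"tz":0,"spin":0}]'|head -2;python3 go.py
python3 -m creep '[{"hand":0,"tx":0,"ty":0,"tz":0.001,"spin":0},{"hand":0,"tx":0,"ty":0,"tz":0,"spin":0}]'|head -2;python3 go.py
python3 -m creep '[{"hand":0,"tx":0,"ty":0,"tz":0.001,"spin":0},{"hand":0,"tx":0,"ty":0,"tz":0,"spin":0}]'|head -2;python3 go.py
```

```text
time: 9.93
tool_pos: [574.5, -124.5, 135.6]
t 9.925 stand pos [-91.8 -94.3 135.6] yawrel 1.5721 F [ 0.93 -0.02 -0.54] q [-0.34  0.53  1.46 -0.    1.16 -0.63]
time: 10.3
tool_pos: [574.6, -124.4, 133.7]
t 10.3 stand pos [-91.8 -94.3 133.7] yawrel 1.5721 F [ 0.85  1.6  -0.25] q [-0.34  0.53  1.46 -0.    1.15 -0.63]
time: 10.55
tool_pos: [574.5, -124.4, 132.7]
t 10.55 stand pos [-91.8 -94.3 132.7] yawrel 1.5721 F [-0.   -0.88 -0.31] q [-0.34  0.53  1.46 -0.    1.15 -0.63]
time: 10.8
tool_pos: [574.5, -124.5, 131.7]
t 10.8 stand pos [-91.8 -94.3 131.7] yawrel 1.5721 F [ 0.41 -0.75  0.39] q [-0.34  0.53  1.46 -0.    1.15 -0.63]
```

```bash
python3 -m creep '[{"hand":0,"tx":0,"ty":0,"tz":0.001,"spin":0},{"hand":0,"tx":0,"ty":0,"tz":0,"spin":0}]'|sed -n '2p;4p'
python3 -m creep '[{"hand":0,"tx":0,"ty":0,"tz":0.001,"spin":0},{"hand":0,"tx":0,"ty":0,"tz":0,"spin":0}]'|sed -n '2p;4p'
python3 - <<'E'
from h import *
c=cams.capture("side");b=cv2.resize(c["color"][80:210,150:330,::-1],None,fx=4,fy=4,interpolation=cv2.INTER_CUBIC)
cv2.imwrite("pics/a6.png",np.clip(255*(b/255)**.6*1.1,0,255).astype(np.uint8))
E
```

```text
tool_pos: [574.5, -124.5, 130.7]
contact_force: [-0.6, -0.2, -0.8]
tool_pos: [574.6, -124.5, 129.7]
contact_force: [0.2, 0.3, -0.4]
```

View pics/a6.png

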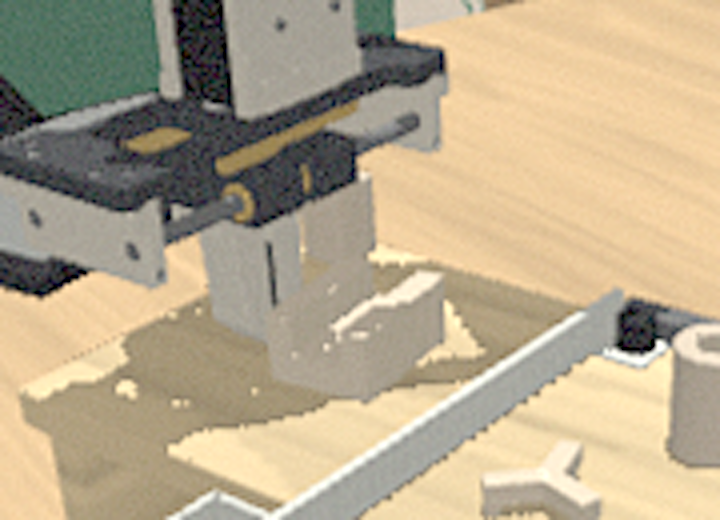

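The finger (205–300, 220–340) now ends just above the deck behind the prop, with its near bottom corner at about (268,340) in the crop. I compare that with predicted heights.

```bash
python3 - <<'E'
from h import *
from go import S,st
c=cams.capture("side");o=get_obs();p=st(o);a=S[2];W=lambda x,y,z:(S[0]+x*np.cos(a)-y*np.sin(a),S[1]+x*np.sin(a)+y*np.cos(a),z)
print(p)
for z in(115,130,140,145,150):
  print(z,[np.round((np.array(proj(c,W(p[0]+i,p[1]+j,z)))-(150,80))*4) for i,j in((19,-9.5),(19,9.5),(0,9.5),(-19,9.5))])
E
python3 -m creep '[{"hand":0,"tx":0,"ty":0,"tz":0.001,"spin":0},{"hand":0,"tx":0,"ty":0,"tz":0,"spin":0}]'|sed -n '2p;4p'
python3 -m creep '[{"hand":0,"tx":0,"ty":0,"tz":0.001,"spin":0},{"hand":0,"tx":0,"ty":0,"tz":0,"spin":0}]'|sed -n '2p;4p'
```

```text
[-91.75512979 -94.35699483 129.7787391 ]
115 [array([222., 398.]), array([253., 410.]), array([282., 393.]), array([311., 376.])]
130 [array([218., 368.]), array([249., 380.]), array([279., 363.]), array([308., 346.])]
140 [array([215., 348.]), array([247., 360.]), array([277., 343.]), array([306., 326.])]
145 [array([214., 338.]), array([245., 349.]), array([276., 332.]), array([305., 316.])]
150 [array([212., 327.]), array([244., 339.]), array([275., 322.]), array([304., 306.])]
tool_pos: [574.7, -124.5, 129.4]
contact_force: [-1.8, 0.7, 4.6]
tool_pos: [574.8, -124.5, 129.3]
contact_force: [-3.7, 1.1, 11.5]
```

The deck is touched at a reported TCP height of about 129.5, so the real tips are about 10.5 mm above the reported TCP. I correct for that by working at a reported 137, which puts the tips at about 147.5, and push again.

```bash
python3 -m creep '[{"hand":0,"tx":-0.002,"ty":0,"tz":-0.009,"spin":0},{"hand":0,"tx":0,"ty":-0.010,"tz":0,"spin":0},{"hand":0,"tx":0,"ty":0,"tz":0,"spin":0}]'|head -1;python3 go.py
python3 -m creep '[{"hand":0,"tx":0.003,"ty":0,"tz":0,"spin":0},{"hand":0,"tx":0.003,"ty":0,"tz":0,"spin":0},{"hand":0,"tx":0.003,"ty":0,"tz":0,"spin":0},{"hand":0,"tx":0.003,"ty":0,"tz":0,"spin":0},{"hand":0,"tx":0.003,"ty":0,"tz":0,"spin":0}]'|head -1;python3 go.py
python3 -m creep '[{"hand":0,"tx":0.003,"ty":0,"tz":0,"spin":0},{"hand":0,"tx":0.003,"ty":0,"tz":0,"spin":0},{"hand":0,"tx":0.003,"ty":0,"tz":0,"spin":0},{"hand":0,"tx":0.003,"ty":0,"tz":0,"spin":0},{"hand":0,"tx":0.003,"ty":0,"tz":0,"spin":0}]'|head -1;python3 go.py
```

```text
time: 12.28
t 12.275 stand pos [-102.7  -96.3  136.5] yawrel 1.5716 F [ 0.43 -0.64 -0.99] q [-0.36  0.51  1.48 -0.    1.15 -0.64]
time: 12.9
t 12.9 stand pos [-101.8  -81.3  136.8] yawrel 1.5723 F [-0.49 -0.91 -0.55] q [-0.34  0.5   1.5  -0.    1.14 -0.62]
time: 13.52
t 13.525 stand pos [-101.8  -66.2  136.8] yawrel 1.572 F [-0.61 -0.93 -0.45] q [-0.31  0.49  1.52 -0.    1.13 -0.6 ]
```

```bash
python3 -m creep '[{"hand":0,"tx":0.003,"ty":0,"tz":0,"spin":0},{"hand":0,"tx":0.003,"ty":0,"tz":0,"spin":0},{"hand":0,"tx":0.003,"ty":0,"tz":0,"spin":0},{"hand":0,"tx":0.003,"ty":0,"tz":0,"spin":0},{"hand":0,"tx":0.003,"ty":0,"tz":0,"spin":0}]'|head -1;python3 go.py
python3 -m creep '[{"hand":0,"tx":0.003,"ty":0,"tz":0,"spin":0},{"hand":0,"tx":0.002,"ty":0,"tz":0,"spin":0},{"hand":0,"tx":0.002,"ty":0,"tz":0,"spin":0},{"hand":0,"tx":0.002,"ty":0,"tz":0,"spin":0},{"hand":0,"tx":0.002,"ty":0,"tz":0,"spin":0}]'|head -1;python3 go.py
python3 -m creep '[{"hand":0,"tx":0.001,"ty":0,"tz":0,"spin":0},{"hand":0,"tx":0.001,"ty":0,"tz":0,"spin":0},{"hand":0,"tx":0.001,"ty":0,"tz":0,"spin":0}]'|head -1;python3 go.py
```

```text
time: 14.15
t 14.15 stand pos [-101.8  -51.2  136.8] yawrel 1.5721 F [ 0.24 -1.68 -0.32] q [-0.29  0.48  1.54 -0.    1.12 -0.58]
time: 14.78
t 14.775 stand pos [-101.8  -40.3  136.8] yawrel 1.572 F [-0.72 -1.21 -1.32] q [-0.27  0.47  1.56 -0.    1.12 -0.56]
time: 15.15
t 15.15 stand pos [-101.8  -37.4  136.8] yawrel 1.5721 F [ 0.23 -0.86 -0.11] q [-0.27  0.47  1.56 -0.    1.11 -0.56]
```

Pushing force is steady at about 1 N, so the prop is moving. The guide should be about 8 mm ahead, so I go gently.

```bash
python3 -m creep '[{"hand":0,"tx":0.001,"ty":0,"tz":0,"spin":0},{"hand":0,"tx":0.001,"ty":0,"tz":0,"spin":0},{"hand":0,"tx":0.001,"ty":0,"tz":0,"spin":0}]'|head -1;python3 go.py
python3 -m creep '[{"hand":0,"tx":0.0005,"ty":0,"tz":0,"spin":0},{"hand":0,"tx":0.0005,"ty":0,"tz":0,"spin":0}]'|head -1;python3 go.py
python3 -m creep '[{"hand":0,"tx":0.0005,"ty":0,"tz":0,"spin":0},{"hand":0,"tx":0.0005,"ty":0,"tz":0,"spin":0}]'|head -1;python3 go.py
python3 -m creep '[{"hand":0,"tx":0.0005,"ty":0,"tz":0,"spin":0},{"hand":0,"tx":0.0005,"ty":0,"tz":0,"spin":0}]'|head -1;python3 go.py
```

```text
time: 15.52
t 15.525 stand pos [-101.8  -34.3  136.8] yawrel 1.5721 F [ 0.27 -0.33  0.17] q [-0.27  0.47  1.56 -0.    1.11 -0.55]
time: 15.78
t 15.775 stand pos [-101.8  -33.4  136.8] yawrel 1.5721 F [-0.35 -0.89  0.06] q [-0.26  0.46  1.56 -0.    1.11 -0.55]
time: 16.02
t 16.025 stand pos [-101.8  -32.4  136.8] yawrel 1.5721 F [ 0.27 -0.19 -0.16] q [-0.26  0.46  1.57 -0.    1.11 -0.55]
time: 16.27
t 16.275 stand pos [-101.8  -31.3  136.8] yawrel 1.5721 F [ 0.57 -1.28 -0.18] q [-0.26  0.46  1.57 -0.    1.11 -0.55]
```

```bash
python3 -m creep '[{"hand":0,"tx":0.0005,"ty":0,"tz":0,"spin":0},{"hand":0,"tx":0.0005,"ty":0,"tz":0,"spin":0}]'|head -1;python3 go.py
python3 -m creep '[{"hand":0,"tx":0.0005,"ty":0,"tz":0,"spin":0},{"hand":0,"tx":0.0005,"ty":0,"tz":0,"spin":0}]'|head -1;python3 go.py
python3 -m creep '[{"hand":0,"tx":0.0005,"ty":0,"tz":0,"spin":0}]'|head -1;python3 go.py
python3 -m creep '[{"hand":0,"tx":0.0005,"ty":0,"tz":0,"spin":0}]'|head -1;python3 go.py
python3 -m creep '[{"hand":0,"tx":0.0003,"ty":0,"tz":0,"spin":0}]'|head -1;python3 go.py
```

```text
time: 16.52
t 16.525 stand pos [-101.8  -30.4  136.8] yawrel 1.5721 F [-0.37 -1.95 -0.17] q [-0.26  0.46  1.57 -0.    1.11 -0.55]
time: 16.77
t 16.775 stand pos [-101.8  -29.3  136.8] yawrel 1.572 F [ 0.2  -0.8   0.11] q [-0.26  0.46  1.57 -0.    1.11 -0.55]
time: 16.9
t 16.9 stand pos [-101.8  -28.8  136.8] yawrel 1.5721 F [ 0.82 -1.16  0.26] q [-0.26  0.46  1.57 -0.    1.11 -0.54]
time: 17.02
t 17.025 stand pos [-101.8  -28.4  136.8] yawrel 1.5721 F [-0.15 -0.54 -0.42] q [-0.26  0.46  1.57 -0.    1.11 -0.54]
time: 17.15
t 17.15 stand pos [-101.8  -28.1  136.8] yawrel 1.5721 F [-0.2  -1.84  0.5 ] q [-0.26  0.46  1.57 -0.    1.11 -0.54]
```

```bash
python3 -m creep '[{"hand":0,"tx":0.0005,"ty":0,"tz":0,"spin":0},{"hand":0,"tx":0.0005,"ty":0,"tz":0,"spin":0}]'|head -1;python3 go.py
python3 -m creep '[{"hand":0,"tx":0.0005,"ty":0,"tz":0,"spin":0}]'|head -1;python3 go.py
python3 -m creep '[{"hand":0,"tx":0.0005,"ty":0,"tz":0,"spin":0}]'|head -1;python3 go.py
python3 -m creep '[{"hand":0,"tx":0.0005,"ty":0,"tz":0,"spin":0}]'|head -1;python3 go.py
python3 -m creep '[{"hand":0,"tx":0.0003,"ty":0,"tz":0,"spin":0}]'|head -1;python3 go.py
```

```text
time: 17.4
t 17.4 stand pos [-101.8  -28.1  137. ] yawrel 1.5721 F [ 1.68 -6.63 -0.6 ] q [-0.25  0.46  1.57 -0.    1.11 -0.54]
time: 17.52
t 17.525 stand pos [-101.7  -28.1  137. ] yawrel 1.5721 F [ 0.66 -8.94 -1.67] q [-0.25  0.46  1.57 -0.    1.11 -0.54]
time: 17.65
t 17.65 stand pos [-101.7  -28.1  137.1] yawrel 1.5721 F [  1.01 -10.11  -0.14] q [-0.25  0.46  1.57 -0.    1.11 -0.54]
time: 17.77
t 17.775 stand pos [-101.7  -28.1  137.2] yawrel 1.572 F [  0.84 -12.21  -1.3 ] q [-0.25  0.46  1.57 -0.    1.11 -0.54]
time: 17.9
t 17.9 stand pos [-101.8  -28.1  137.2] yawrel 1.572 F [  2.38 -12.2   -1.23] q [-0.25  0.46  1.57 -0.    1.11 -0.54]
```

Flush contact at TCP y = -28.1 puts the guide face at about 29.4, which matches the picture. Force is about 12 N, so I ease back a little and hold.

```bash
python3 -m creep '[{"hand":0,"tx":-0.0005,"ty":0,"tz":0,"spin":0},{"hand":0,"tx":0,"ty":0,"tz":0,"spin":0},{"hand":0,"tx":0,"ty":0,"tz":0,"spin":0},{"hand":0,"tx":0,"ty":0,"tz":0,"spin":0},{"hand":0,"tx":0,"ty":0,"tz":0,"spin":0}]'|head -1;python3 go.py
python3 -m creep '[{"hand":0,"tx":0,"ty":0,"tz":0,"spin":0},{"hand":0,"tx":0,"ty":0,"tz":0,"spin":0}]'|head -1;python3 go.py
python3 -m creep '[{"hand":0,"tx":-0.002,"ty":0,"tz":0,"spin":0},{"hand":0,"tx":-0.003,"ty":0,"tz":0,"spin":0},{"hand":0,"tx":-0.012,"ty":0,"tz":0,"spin":0},{"hand":0,"tx":-0.012,"ty":0,"tz":0,"spin":0},{"hand":0,"tx":0,"ty":0,"tz":-0.03,"spin":0}]'|head -1;python3 go.py -160 3.5 166 0
```

```text
time: 18.52
t 18.525 stand pos [-101.7  -28.1  137.1] yawrel 1.5719 F [ 2.39 -9.7  -0.74] q [-0.25  0.46  1.57 -0.    1.11 -0.54]
time: 18.77
t 18.775 stand pos [-101.7  -28.1  137.2] yawrel 1.5719 F [ 1.88 -9.78 -1.47] q [-0.25  0.46  1.57 -0.    1.11 -0.54]
time: 19.4
t 19.4 stand pos [-103.1  -55.4  165. ] yawrel 1.5708 F [ 0.4  -0.25 -0.45] q [-0.3   0.45  1.5  -0.    1.2  -0.59]
tool shift 58.9 -56.9 -1.0 spin 90.0
```

```bash
python3 -m creep '[{"hand":0,"tx":0,"ty":0,"tz":-0.025,"spin":0},{"hand":0,"tx":0.02,"ty":-0.03,"tz":0,"spin":0},{"hand":0,"tx":0.039,"ty":-0.03,"tz":0,"spin":0},{"hand":0,"tx":0,"ty":0,"tz":0,"spin":10},{"hand":0,"tx":0,"ty":0,"tz":0,"spin":10}]'|head -1
python3 -m creep '[{"hand":0,"tx":0,"ty":0,"tz":0,"spin":10},{"hand":0,"tx":0,"ty":0,"tz":0,"spin":10},{"hand":0,"tx":0,"ty":0,"tz":0,"spin":10},{"hand":0,"tx":0,"ty":0,"tz":0,"spin":10},{"hand":0,"tx":0,"ty":0,"tz":0,"spin":10}]'|head -1
python3 -m creep '[{"hand":0,"tx":0,"ty":0,"tz":0,"spin":10},{"hand":0,"tx":0,"ty":0,"tz":0,"spin":10},{"hand":0,"tx":0,"ty":0,"tz":0,"spin":0}]'|head -1
python3 go.py -160 3.5 137 0
```

```text
time: 20.02
time: 20.65
time: 21.02
t 21.025 stand pos [-161.8    3.6  191.9] yawrel 0.0024 F [-0.12 -0.22 -0.34] q [-0.26  0.29  1.68 -0.    1.18  1.02]
tool shift 1.8 0.1 54.9 spin 0.14
```

```bash
python3 -m creep '[{"hand":0,"tx":0.002,"ty":0,"tz":0.02,"spin":0.1},{"hand":0,"tx":0,"ty":0,"tz":0.02,"spin":0},{"hand":0,"tx":0,"ty":0,"tz":0.01,"spin":0},{"hand":0,"tx":0,"ty":0,"tz":0.004,"spin":0},{"hand":0,"tx":0,"ty":0,"tz":0,"spin":0}]'|head -1;python3 go.py -143 3.5 137 0
python3 - <<'E'
from h import *
a=cams.capture("top")["color"][100:310,170:425,::-1];a=cv2.resize(a,(380,315),interpolation=cv2.INTER_CUBIC)
b=cams.capture("side")["color"][80:240,150:350,::-1];b=cv2.resize(b,(400,315),interpolation=cv2.INTER_CUBIC)
i=np.hstack([a,b]);cv2.imwrite("pics/a7.png",np.clip(255*(i/255)**.6*1.1,0,255).astype(np.uint8))
E
```

```text
time: 21.65
t 21.65 stand pos [-159.7    4.   138.1] yawrel 0.0003 F [ 0.29 -0.32  0.74] q [-0.26  0.35  1.75 -0.    1.04  1.02]
tool shift 16.7 0.5 1.1 spin 0.02
```

View pics/a7.png

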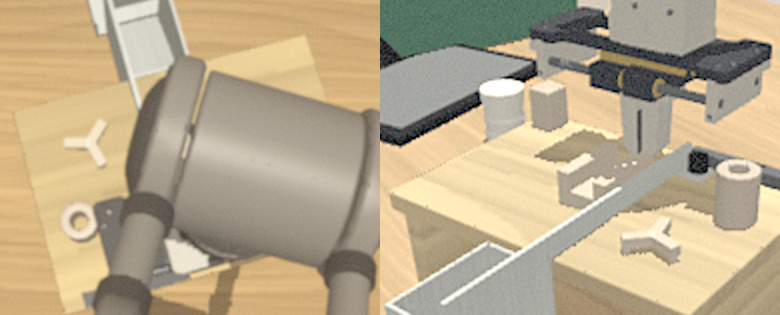

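Right view: the prop is flush along the guide at (595,180), the finger (645,125) stands behind it, and the bystanders are unmoved. Now I push lengthwise.

```bash
python3 -m creep '[{"hand":0,"tx":0.003,"ty":0,"tz":0.001,"spin":0},{"hand":0,"tx":0.003,"ty":0,"tz":0,"spin":0},{"hand":0,"tx":0.003,"ty":0,"tz":0,"spin":0},{"hand":0,"tx":0.002,"ty":0,"tz":0,"spin":0},{"hand":0,"tx":0.001,"ty":0,"tz":0,"spin":0}]'|head -1;python3 go.py
python3 -m creep '[{"hand":0,"tx":0.001,"ty":0,"tz":0,"spin":0},{"hand":0,"tx":0.001,"ty":0,"tz":0,"spin":0},{"hand":0,"tx":0.001,"ty":0,"tz":0,"spin":0},{"hand":0,"tx":0.001,"ty":0,"tz":0,"spin":0},{"hand":0,"tx":0.001,"ty":0,"tz":0,"spin":0}]'|head -1;python3 go.py
python3 -m creep '[{"hand":0,"tx":0.002,"ty":0,"tz":0,"spin":0},{"hand":0,"tx":0.002,"ty":0,"tz":0,"spin":0},{"hand":0,"tx":0.002,"ty":0,"tz":0,"spin":0},{"hand":0,"tx":0.002,"ty":0,"tz":0,"spin":0},{"hand":0,"tx":0.002,"ty":0,"tz":0,"spin":0}]'|head -1;python3 go.py
python3 -m creep '[{"hand":0,"tx":0.002,"ty":0,"tz":0,"spin":0},{"hand":0,"tx":0.002,"ty":0,"tz":0,"spin":0},{"hand":0,"tx":0.002,"ty":0,"tz":0,"spin":0},{"hand":0,"tx":0.002,"ty":0,"tz":0,"spin":0},{"hand":0,"tx":0.002,"ty":0,"tz":0,"spin":0}]'|head -1;python3 go.py
```

```text
time: 22.38
t 22.375 stand pos [-147.7    4.2  136.8] yawrel -0.0003 F [ 0.27 -0.14  0.08] q [-0.25  0.37  1.72 -0.    1.05  1.04]
time: 23.0
t 23.0 stand pos [-142.8    4.1  136.8] yawrel -0.0005 F [-0.14 -0.06  0.52] q [-0.24  0.38  1.71 -0.    1.06  1.04]
time: 23.62
t 23.625 stand pos [-132.8    4.2  136.8] yawrel -0.0005 F [-1.81 -0.13  0.83] q [-0.23  0.39  1.68 -0.    1.06  1.05]
time: 24.25
t 24.25 stand pos [-122.7    4.1  136.8] yawrel -0.0004 F [-1.7   0.33  0.18] q [-0.22  0.41  1.66 -0.    1.07  1.06]
```

```bash

python3 -m creep '[{"hand":0,"tx":0.002,"ty":0,"tz":0,"spin":0},{"hand":0,"tx":0.002,"ty":0,"tz":0,"spin":0},{"hand":0,"tx":0.002,"ty":0,"tz":0,"spin":0},{"hand":0,"tx":0.002,"ty":0,"tz":0,"spin":0},{"hand":0,"tx":0.002,"ty":0,"tz":0,"spin":0}]'|head -1;python3 go.py
python3 -m creep '[{"hand":0,"tx":0.002,"ty":0,"tz":0,"spin":0},{"hand":0,"tx":0.002,"ty":0,"tz":0,"spin":0},{"hand":0,"tx":0.002,"ty":0,"tz":0,"spin":0},{"hand":0,"tx":0.002,"ty":0,"tz":0,"spin":0},{"hand":0,"tx":0.002,"ty":0,"tz":0,"spin":0}]'|head -1;python3 go.py
python3 -m creep '[{"hand":0,"tx":0.002,"ty":0,"tz":0,"spin":0},{"hand":0,"tx":0.002,"ty":0,"tz":0,"spin":0},{"hand":0,"tx":0.002,"ty":0,"tz":0,"spin":0},{"hand":0,"tx":0.002,"ty":0,"tz":0,"spin":0},{"hand":0,"tx":0.002,"ty":0,"tz":0,"spin":0}]'|head -1;python3 go.py
python3 -m creep '[{"hand":0,"tx":0.002,"ty":0,"tz":0,"spin":0},{"hand":0,"tx":0.002,"ty":0,"tz":0,"spin":0},{"hand":0,"tx":0.002,"ty":0,"tz":0,"spin":0},{"hand":0,"tx":0.002,"ty":0,"tz":0,"spin":0},{"hand":0,"tx":0.002,"ty":0,"tz":0,"spin":0}]'|head -1;python3 go.py
python3 -m creep '[{"hand":0,"tx":0.002,"ty":0,"tz":0,"spin":0},{"hand":0,"tx":0.002,"ty":0,"tz":0,"spin":0},{"hand":0,"tx":0.002,"ty":0,"tz":0,"spin":0},{"hand":0,"tx":0.002,"ty":0,"tz":0,"spin":0},{"hand":0,"tx":0.002,"ty":0,"tz":0,"spin":0}]'|head -1;python3 go.py
python3 -m creep '[{"hand":0,"tx":0.002,"ty":0,"tz":0,"spin":0},{"hand":0,"tx":0.002,"ty":0,"tz":0,"spin":0},{"hand":0,"tx":0.002,"ty":0,"tz":0,"spin":0},{"hand":0,"tx":0.002,"ty":0,"tz":0,"spin":0},{"hand":0,"tx":0.002,"ty":0,"tz":0,"spin":0}]'|head -1;python3 go.py
```

```text
time: 24.88
t 24.875 stand pos [-112.7    4.1  136.8] yawrel -0.0005 F [-1.23 -0.75  1.29] q [-0.21  0.42  1.63 -0.    1.08  1.07]
time: 25.5
t 25.5 stand pos [-102.8    4.1  136.8] yawrel -0.0004 F [-1.99 -0.79  0.45] q [-0.2   0.44  1.61 -0.    1.1   1.08]
time: 26.12
t 26.125 stand pos [-92.8   4.1 136.8] yawrel -0.0005 F [-2.14  0.07  0.74] q [-0.2   0.46  1.58 -0.    1.11  1.09]
time: 26.75
t 26.75 stand pos [-82.8   4.1 136.8] yawrel -0.0005 F [-1.38 -1.21  1.83] q [-0.19  0.47  1.55 -0.    1.12  1.1 ]
time: 27.38
t 27.375 stand pos [-72.8   4.1 136.8] yawrel -0.0005 F [-1.83 -0.59  0.19] q [-0.18  0.49  1.53 -0.    1.13  1.11]
time: 28.0
t 28.0 stand pos [-62.8   4.1 136.8] yawrel -0.0005 F [-1.7  -0.48  0.99] q [-0.17  0.5   1.5  -0.    1.14  1.11]
```

```bash

python3 -m creep '[{"hand":0,"tx":0.002,"ty":0,"tz":0,"spin":0},{"hand":0,"tx":0.0015,"ty":0,"tz":0,"spin":0},{"hand":0,"tx":0.001,"ty":0,"tz":0,"spin":0},{"hand":0,"tx":0.001,"ty":0,"tz":0,"spin":0},{"hand":0,"tx":0.001,"ty":0,"tz":0,"spin":0}]'|head -1;python3 go.py
python3 -m creep '[{"hand":0,"tx":0.001,"ty":0,"tz":0,"spin":0},{"hand":0,"tx":0.001,"ty":0,"tz":0,"spin":0},{"hand":0,"tx":0.001,"ty":0,"tz":0,"spin":0},{"hand":0,"tx":0.001,"ty":0,"tz":0,"spin":0},{"hand":0,"tx":0.001,"ty":0,"tz":0,"spin":0}]'|head -1;python3 go.py
python3 -m creep '[{"hand":0,"tx":0.001,"ty":0,"tz":0,"spin":0},{"hand":0,"tx":0.001,"ty":0,"tz":0,"spin":0},{"hand":0,"tx":0.001,"ty":0,"tz":0,"spin":0},{"hand":0,"tx":0.001,"ty":0,"tz":0,"spin":0},{"hand":0,"tx":0.001,"ty":0,"tz":0,"spin":0}]'|head -1;python3 go.py
python3 -m creep '[{"hand":0,"tx":0.001,"ty":0,"tz":0,"spin":0},{"hand":0,"tx":0.001,"ty":0,"tz":0,"spin":0},{"hand":0,"tx":0.001,"ty":0,"tz":0,"spin":0},{"hand":0,"tx":0.001,"ty":0,"tz":0,"spin":0},{"hand":0,"tx":0.001,"ty":0,"tz":0,"spin":0}]'|head -1;python3 go.py
python3 -m creep '[{"hand":0,"tx":0.001,"ty":0,"tz":0,"spin":0},{"hand":0,"tx":0.001,"ty":0,"tz":0,"spin":0},{"hand":0,"tx":0.001,"ty":0,"tz":0,"spin":0},{"hand":0,"tx":0.001,"ty":0,"tz":0,"spin":0},{"hand":0,"tx":0.001,"ty":0,"tz":0,"spin":0}]'|head -1;python3 go.py
```

```text
time: 28.62
t 28.625 stand pos [-56.3   4.1 136.8] yawrel -0.0005 F [-2.08 -0.15  2.04] q [-0.17  0.51  1.48 -0.    1.15  1.12]
time: 29.25
t 29.25 stand pos [-51.3   4.1 136.8] yawrel -0.0005 F [-1.75 -0.9   1.52] q [-0.16  0.52  1.46 -0.    1.15  1.12]
time: 29.88
t 29.875 stand pos [-46.3   4.1 136.8] yawrel -0.0005 F [-1.42 -1.36  0.52] q [-0.16  0.53  1.45 -0.    1.16  1.13]
time: 30.5
t 30.5 stand pos [-41.3   4.1 136.8] yawrel -0.0004 F [-1.87 -0.6   1.84] q [-0.16  0.54  1.44 -0.    1.17  1.13]
time: 31.12
t 31.125 stand pos [-36.4   4.1 136.8] yawrel -0.0005 F [-2.16 -0.89  2.45] q [-0.15  0.55  1.42 -0.    1.17  1.13]
```

```bash

python3 -m creep '[{"hand":0,"tx":0.001,"ty":0,"tz":0,"spin":0},{"hand":0,"tx":0.001,"ty":0,"tz":0,"spin":0},{"hand":0,"tx":0.001,"ty":0,"tz":0,"spin":0},{"hand":0,"tx":0.001,"ty":0,"tz":0,"spin":0},{"hand":0,"tx":0.001,"ty":0,"tz":0,"spin":0}]'|head -1;python3 go.py
python3 -m creep '[{"hand":0,"tx":0.001,"ty":0,"tz":0,"spin":0},{"hand":0,"tx":0.001,"ty":0,"tz":0,"spin":0},{"hand":0,"tx":0.001,"ty":0,"tz":0,"spin":0},{"hand":0,"tx":0.001,"ty":0,"tz":0,"spin":0},{"hand":0,"tx":0.001,"ty":0,"tz":0,"spin":0}]'|head -1;python3 go.py
cat > where.py <<'E'
from h import *
from go import S
import pickle
o=pickle.load(open("side0.pkl","rb"))["color"].astype(int);c=cams.capture("side");n=c["color"].astype(int)
d=np.abs(n-o).sum(2)>60
a=S[2];W=lambda x,y,z:(S[0]+x*np.cos(a)-y*np.sin(a),S[1]+x*np.sin(a)+y*np.cos(a),z)
for nm,(x0,x1,y0,y1) in dict(chute_tray=(95,240,205,370),stilt=(268,302,190,215),tube=(314,342,160,198),sq=(224,245,118,146)).items(): 
    m=d[y0:y1,x0:x1];v=np.argwhere(m);print(nm,m.sum(),(v.mean(0)[::-1]+(x0,y0)).round() if len(v) else "")
E
python3 where.py
```

```text
time: 31.75
t 31.75 stand pos [-31.3   4.1 136.8] yawrel -0.0005 F [-2.51 -1.48  2.88] q [-0.15  0.55  1.41 -0.    1.18  1.14]
time: 32.38
t 32.375 stand pos [-26.2   4.1 136.7] yawrel -0.0004 F [ 0.04  0.27 -0.15] q [-0.14  0.56  1.39  0.    1.19  1.14]
chute_tray 1004 [189. 291.]
stilt 373 [284. 202.]
tube 266 [324. 172.]
sq 385 [234. 131.]
```

Force dropped to zero, so the prop has gone over. I retract clear and check numerically, since the picture allowance is used up.

```bash
python3 -m creep '[{"hand":0,"tx":-0.015,"ty":0,"tz":0,"spin":0},{"hand":0,"tx":0,"ty":0,"tz":-0.05,"spin":0},{"hand":0,"tx":0,"ty":0,"tz":-0.05,"spin":0},{"hand":0,"tx":-0.04,"ty":0.05,"tz":-0.02,"spin":0},{"hand":0,"tx":-0.04,"ty":0.05,"tz":0,"spin":0}]'|head -1
python3 -m creep '[{"hand":0,"tx":-0.04,"ty":0.05,"tz":0,"spin":0},{"hand":0,"tx":-0.04,"ty":0.05,"tz":0,"spin":0},{"hand":0,"tx":-0.04,"ty":0.05,"tz":0,"spin":0},{"hand":0,"tx":-0.04,"ty":0.05,"tz":0,"spin":0},{"hand":0,"tx":-0.04,"ty":0.05,"tz":0,"spin":0}]'|head -1
python3 -m creep '[{"hand":0,"tx":-0.02,"ty":0.05,"tz":0,"spin":0},{"hand":0,"tx":-0.02,"ty":0.05,"tz":0,"spin":0},{"hand":0,"tx":0,"ty":0,"tz":0,"spin":0}]'|sed -n '1,4p'
python3 where.py
python3 - <<'E'
from h import *
import pickle
for nm in("side","top"):
    o=pickle.load(open(nm+"0.pkl","rb"))["color"].astype(int);n=cams.capture(nm)["color"].astype(int)
    m=(np.abs(n-o).sum(2)>50).astype(np.uint8);k,l,s,ce=cv2.connectedComponentsWithStats(m)
    for i in range(1,k):
        if s[i,4]>40:print(nm,s[i],ce[i].round(),"mean old",o[l==i].mean(0).round(),"new",n[l==i].mean(0).round())
E
```

```text
time: 33.05
time: 33.67
time: 34.05
tool_pos: [418.5, -528.7, 253.4]
tcp_rot: [-3.14, 0.001, 0.282]
contact_force: [-0.3, 0.6, -0.4]
chute_tray 820 [175. 302.]
stilt 0 
tube 7 [341. 162.]
sq 59 [240. 130.]
side [ 140    0   77   42 1416] [180.  12.] mean old [194. 179. 164.] new [82. 78. 69.]
side [ 230    0   76   49 1626] [270.  15.] mean old [67. 64. 56.] new [88. 86. 66.]
side [454   0  31  47 782] [466.  25.] mean old [47. 55. 54.] new [102.  95.  84.]
side [ 393   12  133  132 8599] [459.  92.] mean old [68. 65. 59.] new [68. 63. 54.]
side [ 239  117  154   61 2826] [317. 145.] mean old [101.  79.  53.] new [185. 145.  96.]
side [199 119  22  11 126] [208. 124.] mean old [217. 212. 192.] new [125. 120. 107.]
side [156 127  35  20 236] [172. 134.] mean old [97. 99. 94.] new [52. 53. 51.]
side [164 134  40  24 523] [187. 148.] mean old [192. 150.  99.] new [98. 77. 52.]
side [ 216  144   46   37 1071] [238. 163.] mean old [139. 125. 103.] new [198. 168. 115.]
side [275 150  25   7  62] [289. 153.] mean old [190. 151. 101.] new [117.  94.  63.]
side [412 158  12  16 100] [418. 166
[... 378 characters left out ...]
  81.  54.]
side [157 277  37  47 993] [175. 301.] mean old [179. 179. 165.] new [169. 154. 129.]
top [247 102  26  15 240] [259. 108.] mean old [143. 142. 128.] new [134. 118.  90.]
top [253 120  24  15 247] [265. 127.] mean old [139. 137. 123.] new [108.  96.  76.]
top [ 305  174   53   59 1707] [331. 203.] mean old [163. 142. 110.] new [155. 125.  73.]
top [  238   240   322   180 21743] [441. 354.] mean old [128.  94.  52.] new [67. 49. 28.]
top [ 289  381   80   39 1591] [334. 406.] mean old [62. 45. 24.] new [130.  94.  51.]
top [213 395  21  10  95] [223. 400.] mean old [77. 55. 30.] new [129.  93.  51.]
top [177 405  30  15 201] [193. 414.] mean old [126.  90.  49.] new [69. 49. 27.]
```

```bash
python3 -c "
from plant import close_job;print(close_job())"
```

```text
the job is handed in; nothing more can be done
None
```

The prop was slid flush against the guide, pressed there at about 10 N (peak just over 12 N) for roughly 0.9 s, then pushed slowly along it over the edge; image differences (no final picture viewed) show it resting in the chute/tray with the stilt and tube post unmoved and the square post apparently so, and the job was handed in at about 34 s.

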